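Put the pad-punching kit back in the bench organiser

TASK

Clear up after punching pads: take the stacked tins apart and set each one flat in the organiser well of its own colour, and lower the steel punch, cutting edge down, into the bore of the orange holder until it is fully home with its black ring level with the top. Keep the tins and the punch upright throughout, and do not let the punch drop into its bore.

Things in the scene. Friction and masses are not known exactly. Their poses are not given: they have to be found in the camera images.
- tin_red: Loose round aluminium pad tin with a red lid (small paper disc in its middle): 66 mm diameter, 32 mm high, straight sides, the lid is the top 13 mm. It stands on the bench with one of the smaller tins (yellow or green lid) on top of it. Origin: centre of its underside, z axis up along its axis.
- tin_blue: Loose round aluminium pad tin with a blue lid (small paper disc in its middle): 60 mm diameter, 32 mm high, straight sides, the lid is the top 13 mm. It stands on the bench with one of the smaller tins (yellow or green lid) on top of it. Origin: centre of its underside, z axis up along its axis.
- tin_yellow: Loose round aluminium pad tin with a yellow lid (small paper disc in its middle): 46 mm diameter, 32 mm high, straight sides, the lid is the top 13 mm. At the start it stands centred on top of the red or the blue tin. Origin: centre of its underside, z axis up along its axis.
- tin_green: Loose round aluminium pad tin with a green lid (small paper disc in its middle): 40 mm diameter, 32 mm high, straight sides, the lid is the top 13 mm. At the start it stands centred on top of the red or the blue tin. Origin: centre of its underside, z axis up along its axis.
- punch: Loose hollow steel punch, a straight round tube standing upright, cutting edge down, on a fixed white nylon block (90 mm square, 18 mm high): 18 mm diameter (16 mm at the edge, widening over 7 mm), 88 mm long, about 0.14 kg, black ring mark 45 mm above the edge, brass band at the top. Origin: centre of the lower (cutting) end, z axis up along the tube.
- place_red: Fixed grey organiser module, 86 mm square, 15 mm high, red corner marks; round well at its centre, 74 mm wide, 10 mm deep, red floor: place of the red tin. Origin: centre of the underside, 4 mm above the bench; well floor at z +5 mm, rim +15 mm, z up. The five modules stand in a straight row, 92 mm apart along their y axes, in any order; x axes lie across the row.
- place_blue: Fixed grey organiser module, 86 mm square, 15 mm high, blue corner marks; round well at its centre, 68 mm wide, 10 mm deep, blue floor: place of the blue tin. Origin: centre of the underside, 4 mm above the bench; well floor at z +5 mm, rim +15 mm, z up. The five modules stand in a straight row, 92 mm apart along their y axes, in any order; x axes lie across the row.
- place_yellow: Fixed grey organiser module, 86 mm square, 15 mm high, yellow corner marks; round well at its centre, 54 mm wide, 10 mm deep, yellow floor: place of the yellow tin. Origin: centre of the underside, 4 mm above the bench; well floor at z +5 mm, rim +15 mm, z up. The five modules stand in a straight row, 92 mm apart along their y axes, in any order; x axes lie across the row.
- place_green: Fixed grey organiser module, 86 mm square, 15 mm high, green corner marks; round well at its centre, 48 mm wide, 10 mm deep, green floor: place of the green tin. Origin: centre of the underside, 4 mm above the bench; well floor at z +5 mm, rim +15 mm, z up. The five modules stand in a straight row, 92 mm apart along their y axes, in any order; x axes lie across the row.
- punch_holder: Fixed orange holder in the same row: upright block 42 mm square, 50 mm high, on a foot 84 mm square, 3 mm thick; vertical round bore at its centre, 22 mm wide, 45 mm deep, cork floor, mouth bevelled 4 mm wide. Origin: centre of the underside, 4 mm above the bench; bore floor at z +5 mm, mouth +50 mm, z up. With the punch fully home its black ring is level with the mouth.

How it is judged (in metres and radians):
At the end, for the whole second after the job is handed in: Each tin flat on the floor of the well of its own colour (8 mm from its centre, 3 mm in height, tilt under 3.4 degrees); the punch on the floor of the holder's bore (6 mm from its axis, 4 mm in height, tilt under 7 degrees); all released and at rest (horizontal distance between tin_red and place_red below 0.008 m and z of tin_red in the frame of place_red below 0.008 m and angle between each of tin_red, tin_blue, tin_yellow, tin_green's own z axis and vertical below 0.06 rad and linear speed of each of tin_red, tin_blue, tin_yellow, tin_green, punch below 0.02 m/s and horizontal distance between tin_blue and place_blue below 0.008 m and z of tin_blue in the frame of place_blue below 0.008 m and horizontal distance between tin_yellow and place_yellow below 0.008 m and z of tin_yellow in the frame of place_yellow below 0.008 m and horizontal distance between tin_green and place_green below 0.008 m and z of tin_green in the frame of place_green below 0.008 m and horizontal distance between punch and punch_holder below 0.006 m and z of punch in the frame of punch_holder below 0.009 m and angle between punch's own z axis and vertical below 0.12 rad); the robot touches nothing.
It fails at once if a tin or the punch is tipped by more than 30 degrees (angle between any of tin_red, tin_blue, tin_yellow, tin_green, punch's own z axis and vertical above 0.52 rad).
It fails at once if the punch is dropped into its bore (edge inside the bore and faster than 0.5 m/s) (horizontal distance between punch and punch_holder below 0.008 m and z of punch in the frame of punch_holder below 0.048 m and linear speed of punch above 0.5 m/s).
It also fails if it takes over 128 s, if anything falls off the work surface, if the arm or the gripper's body presses on something with over 40 N, if the wrist force passes 120 N, or if a joint passes its speed limit or range.

ROBOT

A 6-joint arm with a two-finger parallel gripper is mounted at the origin on the work surface. World frame = base frame: x ahead of the robot, y to its left, z up, the work surface at z = 0. Lengths are in m, angles in degrees, forces in N, time in s.
With the tool pointing down it reaches from about 0.35 to 0.875 m from the base axis. Payload 4.2 kg.
Tool frame: the origin (TCP) lies between the finger pads; the fingertips stand 17 mm ahead of it and the grasp point (between the pads) lies 2 mm behind it; z points along the fingers, y is the line along which they close (so a half turn about z gives the same grasp; the last joint's range is limited). The gripper opens to 87 mm and grips with 3 to 60 N. Pads are 19 mm wide; open, the fingers measure 117 mm over their backs; the gripper's body (75 mm by 190 mm) begins 51 mm behind the grasp point.
Start: joints at [80.879, 22.042, 0.453, 0, -68.411, -14.817], TCP at [0.254, 0.571, 0.24] pointing down, gripper open.
Joint ranges: [-179.83, 179.83], [-69.29, 118.12], [-61.27, 80.66], [-181.25, 117.63], [-171.15, -9.14], [-177.46, 177.46]. Speed limits (degrees/s): [159.86, 159.86, 180, 180, 180, 180].

INTERFACE

Orientations are given as a 3x3 rotation matrix whose columns are the frame's x, y, z axes.
In Python, from station import r gives the robot as it stands.
- The arm moves only by the tool servo_tool, never from a script. Its argument "targets" is a list of rows, each a list of 5 numbers: the shift along the world's x, y, z in units of 30 mm (1.0 is 30 mm), then the turn about the world's z in rad, then the finger opening in mm, from 0 to 87. In form: [[x, y, z, turn, gripper], ...]. A call has exactly 5 rows; each row is the pose to reach, as a shift and turn from the pose commanded when the call began; what a row does not reach only later rows make up. A row lasts 1/12 s, in which the tool goes at most 41.7 mm and 7.16 degrees, less where a joint would pass 70% of its speed; a pose out of reach is approached as far as the arm can. A call with a gripper value outside its range is refused whole. The fingers move at their own pace and stop on an object; the grip force is fixed at half the most. Time passes only in rows, so rows that repeat a pose let the fingers close, or fill a call up. It gives the time, the measured TCP pose, the force, the opening and the grip force at its end, in the units of the state.
- r.sense(): the state, without advancing time (a new reading comes with each control period).
- r.capture(name): name is "scene" or "top" or "wrist"; returns a dict with "pixels" (420x560x3 uint8, red, green, blue), "fx", "fy", "cx", "cy" (pixels), "world_from_camera" (4x4, takes a point from camera to world coordinates). Camera axes: x right, y down, z forward; pixel columns grow to the right and rows downward; lengths in m; the calibration is good to about 2 mm. A picture is of the moment at which its call begins. There is no depth.
- r.finish_job(): hands the job in; it is judged then, once.
The state is a dict: "time_s": time; "joints": joint angles; "joint_velocities": joint speeds; "effort": joint torques, N m; "tcp_pos": TCP position; "ee_rot": TCP orientation; "wrist_force": force on the tool from outside, world axes, zero at the start; "moment": the same for the moment, N m; "gripper_width": opening from 0.0 (shut) to 1.0 (fully open); "gripper_force": force on a finger pad.
Only numpy, scipy, OpenCV 4.12 (cv2) and the standard library are available. Lean on these libraries where they do the work, as an engineer would, in place of code of your own. Each camera call takes 0.05 s, during which the arm holds its last target. There are 200 camera calls.

## Working session

There is one attempt and no reset: what is moved stays moved. The work goes in short steps, Python scripts to look and compute and a tool call to move; the robot and the scene stay as the last step left them, time stands still between calls to the robot, and variables do not carry over. Pictures are saved under pics/ and viewed, at most 14 in all, crops included, and the job is handed in when it is done.

Besides the shell and the picture viewer there is one more tool, called after "Request:" as a command line: name --pt "numbers of a row" for each row, then --argument value for the rest. servo_tool: Moves the arm, as the interface text tells. Its arguments: {"type":"object","properties":{"targets":{"type":"array","items":{"type":"array","items":{"type":"number"}}}},"required":["targets"]}

```bash
mkdir -p pics
python3 - <<'E'
from station import r
import cv2,json,numpy as np
s=r.sense();print({k:np.round(v,3).tolist() for k,v in s.items()})
for n in("top","scene"):
    c=r.capture(n);cv2.imwrite(f"pics/{n}0.png",c["pixels"][:,:,::-1])
    print(n,c["fx"],c["fy"],c["cx"],c["cy"],np.round(c["world_from_camera"],4).tolist())
E
```

```text
{'time_s': 0.0, 'joints': [80.877, 22.09, 0.38, -0.031, -68.413, -14.818], 'joint_velocities': [-0.006, -0.051, 0.014, 0.019, 0.158, -0.149], 'effort': [-0.0, -39.067, 18.74, 4.22, 0.011, -0.0], 'tcp_pos': [0.253, 0.571, 0.238], 'ee_rot': [[0.914, -0.406, -0.001], [-0.406, -0.914, -0.002], [0.0, 0.002, -1.0]], 'wrist_force': [-0.131, -0.458, -0.508], 'moment': [-0.021, -0.041, 0.034], 'gripper_force': 0.0, 'gripper_width': 0.998}
top 527.5731404884868 527.5731404884868 278.93687960726686 213.4065641956072 [[-0.0079, -0.9901, 0.1402, 0.4046], [-0.9999, 0.006, -0.0143, 0.0154], [0.0133, -0.1403, -0.99, 1.1196], [0.0, 0.0, 0.0, 1.0]]
scene 457.3328041538885 457.3328041538885 279.4780518939419 212.82829450925294 [[-0.7863, 0.3918, -0.4777, 0.9659], [0.6179, 0.4968, -0.6095, 0.5414], [-0.0015, -0.7744, -0.6327, 0.6339], [0.0, 0.0, 0.0, 1.0]]
```

View pics/top0.png

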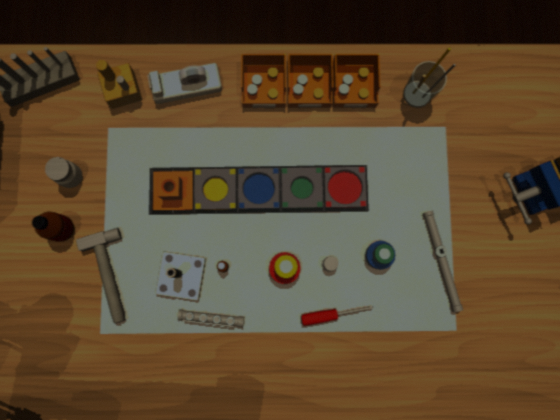

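View pics/scene0.png

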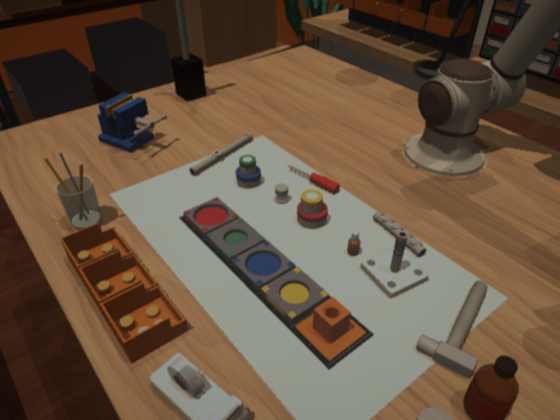

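The top view shows the row from left to right (y decreasing): holder, yellow, blue, green, red. Yellow sits on red at about (285,267), green on blue at about (380,254), and the punch is at about (175,272). I'll enlarge this area.

Run:
```python
import cv2,numpy as np
a=cv2.imread("pics/top0.png")[155:305,142:408]
a=cv2.resize(a,None,fx=3,fy=3,interpolation=cv2.INTER_CUBIC)
a=np.clip((a/255.)**.6*300,0,255).astype(np.uint8)
cv2.imwrite("pics/topc.png",a)
b=cv2.imread("pics/scene0.png")[140:370,170:440]
b=cv2.resize(b,None,fx=2.6,fy=2.6,interpolation=cv2.INTER_CUBIC)
cv2.imwrite("pics/scenec.png",np.clip((b/255.)**.6*300,0,255).astype(np.uint8))
```

```text
(no output)
```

View pics/topc.png

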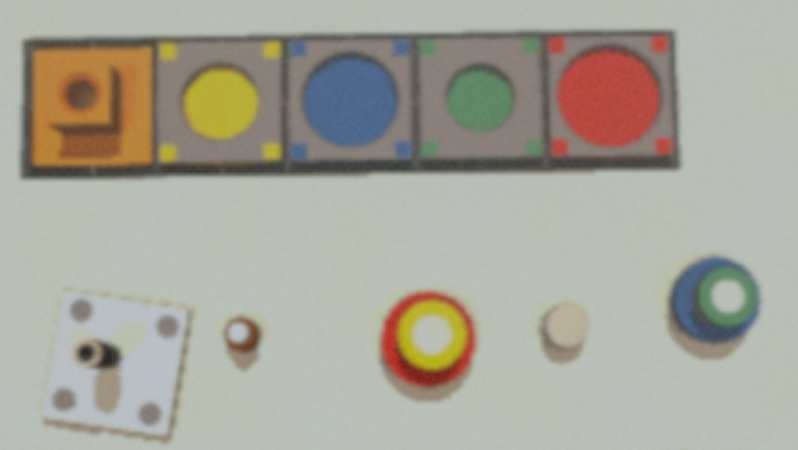

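View pics/scenec.png

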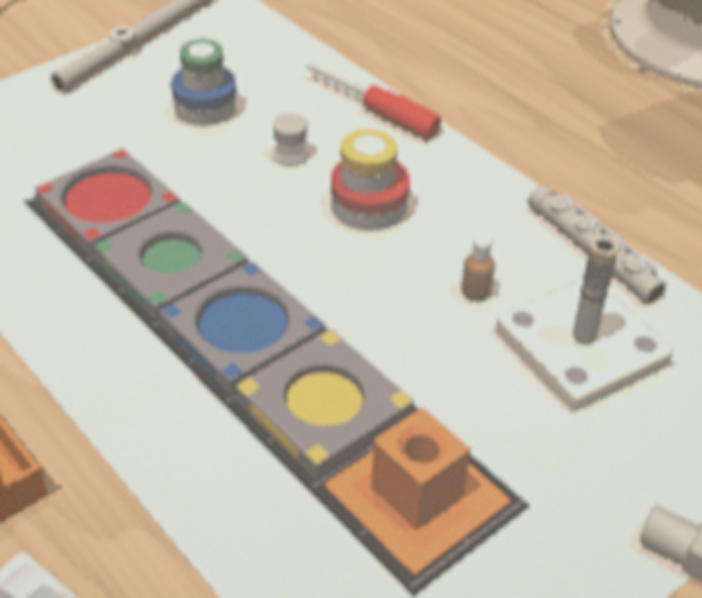

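The crop gives lid, well and punch-top centres. I read yellow disc (432,335), green disc (728,296), punch top (90,352), holder mouth (80,94), and the well-mark means. The scene crop serves as a cross-check.

```bash
cat > h.py <<'E'
import numpy as np
from station import r
def ray(c,uv,z):
    T=np.array(c["world_from_camera"]);d=T[:3,:3]@np.array([(uv[0]-c["cx"])/c["fx"],(uv[1]-c["cy"])/c["fy"],1])
    return (T[:3,3]+d*(z-T[2,3])/d[2])[:2]
def proj(c,p):
    T=np.linalg.inv(np.array(c["world_from_camera"]));q=T[:3,:3]@np.array(p)+T[:3,3]
    return np.array([c["fx"]*q[0]/q[2]+c["cx"],c["fy"]*q[1]/q[2]+c["cy"]])
E
python3 - <<'E'
from h import *
t=r.capture("top");s=r.capture("scene")
P=dict(yel_pl=((219.8,101.5),.019),blu_pl=((351,98.5),.019),grn_pl=((480.3,96.5),.019),red_pl=((609.8,95.7),.019),hold=((80,94),.054),yel=((432,334.5),.064),grn=((728,296.5),.064),red=((428,339),.032),blu=((714,300),.032),punch=((90,352),.106))
S=dict(yel_pl=((331+410-7,0),0),yel=((369,147),.064),grn=((203,47),.064),hold=((423,447),.054),punch=((605,245),.106))
for k,(u,z) in P.items():
    a=ray(t,((u[0]+.5)/3-.5+142,(u[1]+.5)/3-.5+155),z);o=''
    if k in S and S[k][1]:
        u=S[k][0];o=ray(s,((u[0]+.5)/2.6-.5+170,(u[1]+.5)/2.6-.5+140),z).round(4)
    print(k,a.round(4),o)
u=[(331,337),(402,398),(248,386),(317,454)];print('yel_pl sc',ray(s,np.mean(u,0)/2.6+[169.7,139.7],.019))
u=[(252,268),(315,323),(171,311),(232,371)];print('blu_pl sc',ray(s,np.mean(u,0)/2.6+[169.7,139.7],.019))
E
```

```text
yel_pl [0.6146 0.1347] 
blu_pl [0.6162 0.0421] 
grn_pl [ 0.6172 -0.0494] 
red_pl [ 0.6173 -0.1412] 
hold [0.6136 0.2263] [0.6151 0.2292]
yel [ 0.4478 -0.0124] [ 0.4502 -0.0091]
grn [ 0.4717 -0.2105] [ 0.4689 -0.2111]
red [ 0.4461 -0.0104] 
blu [ 0.4713 -0.2076] 
punch [0.4366 0.2061] [0.4363 0.2094]
yel_pl sc [0.61524516 0.13634115]
blu_pl sc [0.61631281 0.04480023]
```

Positions agree between cameras to about 2–3 mm. Heading above the yellow/red stack.

Request:
servo_tool --pt "0.43 -1.29 0 0.1 60" --pt "0.87 -2.59 0 0.2 60" --pt "1.3 -3.88 0 0.3 60" --pt "1.73 -5.17 0 0.4 60" --pt "2.17 -6.47 0 0.418 60"

```text
time_s: 0.62
tcp_pos: [0.3188, 0.3752, 0.2394]
ee_rot: [[1.0, 0.005, -0.0], [0.005, -1.0, -0.0], [-0.0, 0.0, -1.0]]
wrist_force: [0.1, 0.0, 0.7]
gripper_width: 0.732
gripper_force: 0.0
```

Request:
servo_tool --pt "0.43 -1.29 0 0 60" --pt "0.87 -2.59 0 0 60" --pt "1.3 -3.88 0 0 60" --pt "1.73 -5.17 0 0 60" --pt "2.17 -6.47 0 0 60"

```text
time_s: 1.03
tcp_pos: [0.3837, 0.1811, 0.2398]
ee_rot: [[1.0, 0.001, 0.0], [0.001, -1.0, 0.001], [0.0, -0.001, -1.0]]
wrist_force: [0.9, 0.2, -0.3]
gripper_width: 0.692
gripper_force: 0.0
```

Request:
servo_tool --pt "0.43 -1.29 0 0 60" --pt "0.87 -2.59 0 0 60" --pt "1.3 -3.88 0 0 60" --pt "1.73 -5.17 0 0 60" --pt "2.16 -6.46 0 0 60"

```text
time_s: 1.45
tcp_pos: [0.4486, -0.0128, 0.2398]
ee_rot: [[1.0, 0.0, 0.001], [0.0, -1.0, 0.0], [0.001, -0.0, -1.0]]
wrist_force: [1.5, 0.8, 0.1]
gripper_width: 0.689
gripper_force: 0.0
```

Request:
servo_tool --pt "0 0 -0.3 0 60" --pt "0 0 -0.6 0 60" --pt "0 0 -1 0 60" --pt "0 0 -1 0 60" --pt "0 0 -1 0 60"

```text
time_s: 1.87
tcp_pos: [0.4479, -0.01, 0.2089]
ee_rot: [[1.0, 0.002, -0.002], [0.002, -1.0, -0.001], [-0.002, 0.001, -1.0]]
wrist_force: [0.1, 0.4, -0.2]
gripper_width: 0.69
gripper_force: 0.0
```

Run:
```python
from h import *
import cv2
c=r.capture("wrist");s=r.sense();print(s["tcp_pos"],s["ee_rot"],s["time_s"])
print(c["fx"],c["cx"],c["cy"],np.round(c["world_from_camera"],3).tolist())
print('pred',proj(c,[.449,-.011,.064]))
cv2.imwrite("pics/w1.png",c["pixels"][:,:,::-1])
```

```text
[ 0.44842839 -0.00983642  0.20955992] [[ 9.99997072e-01  2.39614293e-03 -3.37552611e-04]
 [ 2.39603242e-03 -9.99997076e-01 -3.27394675e-04]
 [-3.38336109e-04  3.26584930e-04 -9.99999889e-01]] 1.9167
368.1362390111512 278.1511740108753 212.52153192158838 [[0.002, -0.965, -0.262, 0.519], [-1.0, -0.002, -0.001, -0.01], [0.0, 0.262, -0.965, 0.355], [0.0, 0.0, 0.0, 1.0]]
pred [279.38603537 201.97359602]
```

View pics/w1.png

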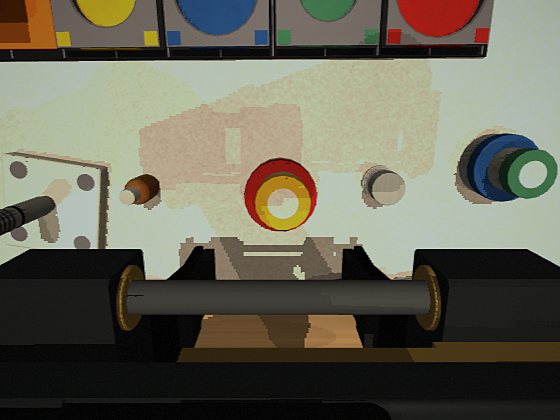

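The wrist view shows the yellow lid disc at about (285,204), against a prediction of (279,202). That puts the tin within about 3 mm of the estimate. Descending to grip.

Request:
servo_tool --pt "-0.03 -0.05 -1.2 0 60" --pt "-0.03 -0.05 -2.4 0 60" --pt "-0.03 -0.05 -3.6 0 60" --pt "-0.03 -0.05 -4.5 0 60" --pt "-0.03 -0.05 -4.9 0 60"

```text
time_s: 2.33
tcp_pos: [0.4459, -0.0118, 0.06]
ee_rot: [[1.0, 0.002, -0.005], [0.002, -1.0, -0.001], [-0.005, 0.001, -1.0]]
wrist_force: [0.1, -0.0, -0.1]
gripper_width: 0.691
gripper_force: 0.0
```

Request:
servo_tool --pt "0 0 0 0 44" --pt "0 0 0 0 38" --pt "0 0 0 0 38" --pt "0 0 0 0 38" --pt "0 0 0 0 38"

```text
time_s: 2.75
tcp_pos: [0.4488, -0.0117, 0.064]
ee_rot: [[1.0, 0.001, 0.003], [0.001, -1.0, 0.001], [0.003, -0.001, -1.0]]
wrist_force: [0.2, 1.5, 2.0]
gripper_width: 0.524
gripper_force: 30.0
```

Request:
servo_tool --pt "0 0 0 0 38" --pt "0 0 0 0 38" --pt "0 0 0.3 0 38" --pt "0 0 0.8 0 38" --pt "0 0 1.5 0 38"

```text
time_s: 3.17
tcp_pos: [0.4463, -0.0127, 0.1071]
ee_rot: [[1.0, -0.0, -0.004], [-0.0, -1.0, -0.001], [-0.004, 0.001, -1.0]]
wrist_force: [0.0, -0.3, -1.4]
gripper_width: 0.522
gripper_force: 30.0
```

Request:
servo_tool --pt "0.4 0.35 0 0 38" --pt "1.0 0.9 0 0 38" --pt "1.7 1.5 0 0 38" --pt "2.4 2.1 0 0 38" --pt "3.1 2.7 0 0 38"

```text
time_s: 3.58
tcp_pos: [0.5413, 0.0693, 0.1079]
ee_rot: [[1.0, -0.0, 0.0], [-0.0, -1.0, 0.0], [0.0, -0.0, -1.0]]
wrist_force: [-0.2, 0.3, -0.6]
gripper_width: 0.515
gripper_force: 30.0
```

Request:
servo_tool --pt "0.7 0.6 0 0 38" --pt "1.4 1.2 0 0 38" --pt "2.0 1.8 0 0 38" --pt "2.46 2.2 0 0 38" --pt "2.46 2.2 0 0 38"

```text
time_s: 4.0
tcp_pos: [0.6171, 0.137, 0.1073]
ee_rot: [[1.0, 0.002, 0.003], [0.002, -1.0, 0.001], [0.003, -0.001, -1.0]]
wrist_force: [-0.6, -0.5, 0.0]
gripper_width: 0.519
gripper_force: 30.0
```

Request:
servo_tool --pt "0 0 -0.5 0 38" --pt "0 0 -1.0 0 38" --pt "0 0 -1.6 0 38" --pt "0 0 -1.6 0 38" --pt "0 0 -1.6 0 38"

```text
time_s: 4.42
tcp_pos: [0.6135, 0.1339, 0.0588]
ee_rot: [[1.0, -0.0, -0.003], [-0.0, -1.0, -0.001], [-0.003, 0.001, -1.0]]
wrist_force: [0.8, -1.2, -0.4]
gripper_width: 0.521
gripper_force: 30.0
```

Run:
```python
from h import *
import cv2
c=r.capture("wrist");s=r.sense();print(s["tcp_pos"],s["time_s"])
cv2.imwrite("pics/w2.png",c["pixels"][:,:,::-1])
for p in ([.615,.1345,.064-.004],[.615,.1345,.019],[.5796,.1345-.0345,.019],[.6504,.169,.019]):print(proj(c,p).round(1))
```

```text
[0.6144772  0.13439613 0.06003595] 4.4667
[277.  280.8]
[277.1 247.1]
[338.6 306.3]
[209.6 181.9]
```

View pics/w2.png

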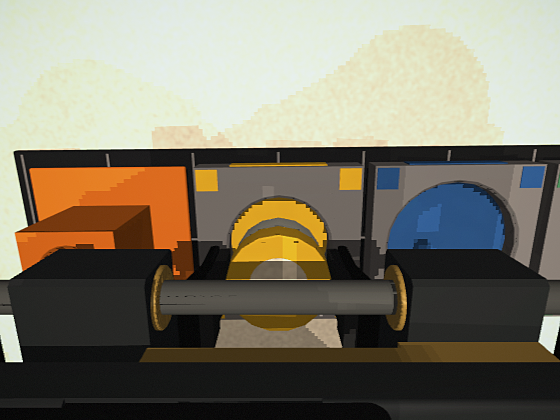

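The wrist view shows the yellow tin (u≈279) centred over its well (marks' midpoint u≈278). Lowering.

Request:
servo_tool --pt "0.02 0 -0.2 0 38" --pt "0.02 0 -0.4 0 38" --pt "0.02 0 -0.55 0 38" --pt "0.02 0 -0.62 0 38" --pt "0.02 0 -0.65 0 38"

```text
time_s: 4.88
tcp_pos: [0.6147, 0.1346, 0.041]
ee_rot: [[1.0, 0.001, -0.001], [0.001, -1.0, -0.001], [-0.001, 0.001, -1.0]]
wrist_force: [-3.9, 0.3, 10.0]
gripper_width: 0.523
gripper_force: 30.0
```

Request:
servo_tool --pt "0 0 0 0 38" --pt "0 0 0 0 60" --pt "0 0 0 0 60" --pt "0 0 0 0 60" --pt "0 0 0 0 60"

```text
time_s: 5.3
tcp_pos: [0.6152, 0.1347, 0.0399]
ee_rot: [[1.0, 0.0, 0.0], [0.0, -1.0, -0.0], [0.0, 0.0, -1.0]]
wrist_force: [-0.2, -1.0, -0.1]
gripper_width: 0.672
gripper_force: 0.0
```

Request:
servo_tool --pt "0 0 0.3 0 60" --pt "0 0 1 0 60" --pt "0 0 2 0 60" --pt "0 0 3 0 60" --pt "0 0 3 0 60"

```text
time_s: 5.72
tcp_pos: [0.6192, 0.136, 0.1378]
ee_rot: [[1.0, 0.002, 0.013], [0.002, -1.0, 0.004], [0.013, -0.004, -1.0]]
wrist_force: [1.0, 1.2, 1.4]
gripper_width: 0.689
gripper_force: 0.0
```

Request:
servo_tool --pt "-0.6 -0.5 0 0 87" --pt "-1.4 -1.2 0 0 87" --pt "-2.2 -1.9 0 0 87" --pt "-3.0 -2.6 0 0 87" --pt "-3.8 -3.3 0 0 87"

```text
time_s: 6.13
tcp_pos: [0.5, 0.0349, 0.1305]
ee_rot: [[1.0, 0.001, 0.001], [0.001, -1.0, 0.0], [0.001, -0.0, -1.0]]
wrist_force: [0.3, -0.1, -0.7]
gripper_width: 0.959
gripper_force: 0.0
```

Request:
servo_tool --pt "-0.8 -0.7 0 0 87" --pt "-1.4 -1.2 0 0 87" --pt "-1.82 -1.57 0 0 87" --pt "-1.82 -1.57 0 0 87" --pt "-1.82 -1.57 0 0 87"

```text
time_s: 6.55
tcp_pos: [0.4467, -0.0117, 0.1309]
ee_rot: [[1.0, -0.0, 0.002], [-0.0, -1.0, 0.0], [0.002, -0.0, -1.0]]
wrist_force: [0.9, 0.6, 0.2]
gripper_width: 1.001
gripper_force: 0.0
```

Request:
servo_tool --pt "0 0 -0.8 0 87" --pt "0 0 -1.7 0 87" --pt "0 0 -2.5 0 87" --pt "0 0 -3.0 0 87" --pt "0 0 -3.3 0 87"

```text
time_s: 6.97
tcp_pos: [0.447, -0.0108, 0.0292]
ee_rot: [[1.0, 0.001, -0.002], [0.001, -1.0, -0.001], [-0.002, 0.001, -1.0]]
wrist_force: [0.3, 0.4, 0.6]
gripper_width: 1.002
gripper_force: 0.0
```

Request:
servo_tool --pt "0 0 0 0 66" --pt "0 0 0 0 58" --pt "0 0 0 0 58" --pt "0 0 0 0 58" --pt "0 0 0 0 58"

```text
time_s: 7.38
tcp_pos: [0.4474, -0.011, 0.0319]
ee_rot: [[1.0, 0.0, 0.002], [0.0, -1.0, 0.001], [0.002, -0.001, -1.0]]
wrist_force: [0.7, 0.5, 1.6]
gripper_width: 0.748
gripper_force: 30.0
```

Request:
servo_tool --pt "0 0 0 0 58" --pt "0 0 0 0 58" --pt "0 0 0.3 0 58" --pt "0 0 1.0 0 58" --pt "0 0 2.0 0 58"

```text
time_s: 7.8
tcp_pos: [0.444, -0.0121, 0.0898]
ee_rot: [[1.0, -0.001, -0.007], [-0.001, -1.0, -0.002], [-0.007, 0.002, -1.0]]
wrist_force: [1.3, 0.6, -1.0]
gripper_width: 0.752
gripper_force: 30.0
```

Request:
servo_tool --pt "0.5 -0.4 0 0 58" --pt "1.2 -0.9 0 0 58" --pt "2.0 -1.5 0 0 58" --pt "2.8 -2.1 0 0 58" --pt "3.6 -2.7 0 0 58"

```text
time_s: 8.22
tcp_pos: [0.5548, -0.0933, 0.091]
ee_rot: [[1.0, 0.0, -0.001], [0.0, -1.0, 0.0], [-0.001, -0.0, -1.0]]
wrist_force: [0.3, 0.9, -1.3]
gripper_width: 0.751
gripper_force: 30.0
```

Request:
servo_tool --pt "0.8 -0.6 0 0 58" --pt "1.5 -1.2 0 0 58" --pt "1.9 -1.5 0 0 58" --pt "2.1 -1.63 0 0 58" --pt "2.1 -1.63 0 0 58"

```text
time_s: 8.63
tcp_pos: [0.6177, -0.1421, 0.0902]
ee_rot: [[1.0, -0.001, -0.001], [-0.001, -1.0, 0.0], [-0.001, -0.0, -1.0]]
wrist_force: [0.5, 0.1, -1.3]
gripper_width: 0.747
gripper_force: 30.0
```

Request:
servo_tool --pt "0 0 -0.4 0 58" --pt "0 0 -0.8 0 58" --pt "0 0 -1.1 0 58" --pt "0 0 -1.1 0 58" --pt "0 0 -1.1 0 58"

```text
time_s: 9.05
tcp_pos: [0.6164, -0.1407, 0.0569]
ee_rot: [[1.0, 0.001, -0.003], [0.001, -1.0, -0.0], [-0.003, 0.0, -1.0]]
wrist_force: [0.2, -0.6, 0.2]
gripper_width: 0.753
gripper_force: 30.0
```

Run:
```python
from h import *
import cv2
c=r.capture("wrist");s=r.sense();print(s["tcp_pos"],s["time_s"])
cv2.imwrite("pics/w3.png",c["pixels"][:,:,::-1])
for p in ([.6178,-.1415,.059],[.6178,-.1415,.019],[.653,-.107,.019],[.653,-.176,.019]):print(proj(c,p).round(1))
```

```text
[ 0.61716883 -0.14087221  0.05774653] 9.1
[280.  281.9]
[279.7 248.5]
[211.7 183.1]
[348.  183.2]
```

View pics/w3.png

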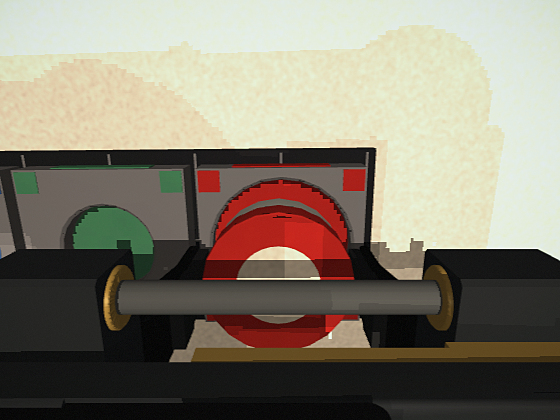

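The red tin is at u≈279 and its well at u≈281, about 1 mm off. I'll nudge it and lower.

Request:
servo_tool --pt "0.03 -0.04 -0.15 0 58" --pt "0.03 -0.04 -0.3 0 58" --pt "0.03 -0.04 -0.45 0 58" --pt "0.03 -0.04 -0.55 0 58" --pt "0.03 -0.04 -0.59 0 58"

```text
time_s: 9.52
tcp_pos: [0.6181, -0.1425, 0.0409]
ee_rot: [[1.0, 0.001, -0.001], [0.001, -1.0, -0.0], [-0.001, 0.0, -1.0]]
wrist_force: [-4.1, 2.0, 9.6]
gripper_width: 0.751
gripper_force: 30.0
```

Request:
servo_tool --pt "0 0 0 0 58" --pt "0 0 0 0 80" --pt "0 0 0 0 80" --pt "0 0 0 0 80" --pt "0 0 0 0 80"

```text
time_s: 9.93
tcp_pos: [0.6185, -0.1425, 0.0403]
ee_rot: [[1.0, 0.0, 0.0], [0.0, -1.0, -0.0], [0.0, 0.0, -1.0]]
wrist_force: [1.0, 0.6, -0.4]
gripper_width: 0.899
gripper_force: 0.0
```

Request:
servo_tool --pt "0 0 0.3 0 80" --pt "0 0 1 0 80" --pt "0 0 2 0 80" --pt "0 0 3 0 80" --pt "0 0 3 0 80"

```text
time_s: 10.35
tcp_pos: [0.6226, -0.1431, 0.1382]
ee_rot: [[1.0, 0.002, 0.014], [0.002, -1.0, -0.002], [0.014, 0.002, -1.0]]
wrist_force: [0.5, -0.0, 1.4]
gripper_width: 0.92
gripper_force: 0.0
```

Request:
servo_tool --pt "-0.9 -0.4 0 0 60" --pt "-1.9 -0.9 0 0 60" --pt "-2.9 -1.4 0.3 0 60" --pt "-3.9 -1.9 0.6 0 60" --pt "-4.5 -2.2 0.9 0 60"

```text
time_s: 10.77
tcp_pos: [0.4803, -0.2092, 0.1579]
ee_rot: [[1.0, -0.001, -0.001], [-0.001, -1.0, 0.0], [-0.001, -0.0, -1.0]]
wrist_force: [-0.4, 0.7, 0.4]
gripper_width: 0.706
gripper_force: 0.0
```

Request:
servo_tool --pt "-0.3 -0.1 0.1 0 60" --pt "-0.46 -0.11 0.1 0 60" --pt "-0.46 -0.11 0.1 0 60" --pt "-0.46 -0.11 0.1 0 60" --pt "-0.46 -0.11 0.1 0 60"

```text
time_s: 11.18
tcp_pos: [0.4705, -0.2113, 0.1599]
ee_rot: [[1.0, 0.001, -0.0], [0.001, -1.0, -0.0], [-0.0, 0.0, -1.0]]
wrist_force: [-0.5, 0.3, 0.5]
gripper_width: 0.687
gripper_force: 0.0
```

Run:
```python
from h import *
import cv2
c=r.capture("wrist");s=r.sense();print(s["tcp_pos"],s["time_s"])
cv2.imwrite("pics/w4.png",c["pixels"][:,:,::-1])
for p in ([.470,-.212,.064],[.48,-.212,.064],[.47,-.202,.064]):print(proj(c,p).round(1))
t=r.capture("top");cv2.imwrite("pics/t4.png",t["pixels"][:,:,::-1])
```

```text
[ 0.47041521 -0.21134096  0.15977725] 11.2333
[279.2 221.2]
[279.3 207.1]
[264.6 221.2]
```

View pics/w4.png

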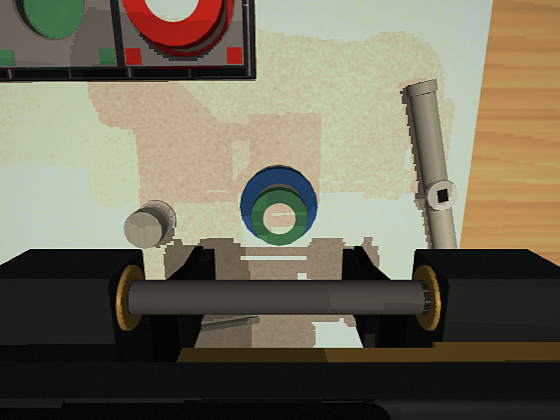

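The green disc is at (279,219) against a prediction of (279,221), so it is aligned. Gripping it.

Request:
servo_tool --pt "0.03 0 -0.8 0 60" --pt "0.03 0 -1.7 0 60" --pt "0.03 0 -2.5 0 60" --pt "0.03 0 -3.0 0 60" --pt "0.03 0 -3.25 0 60"

```text
time_s: 11.7
tcp_pos: [0.4694, -0.2112, 0.0601]
ee_rot: [[1.0, 0.001, -0.005], [0.001, -1.0, 0.001], [-0.005, -0.001, -1.0]]
wrist_force: [-0.6, -0.5, -0.7]
gripper_width: 0.691
gripper_force: 0.0
```

Request:
servo_tool --pt "0 0 0 0 42" --pt "0 0 0 0 33" --pt "0 0 0 0 33" --pt "0 0 0 0 33" --pt "0 0 0 0 33"

```text
time_s: 12.12
tcp_pos: [0.4714, -0.2119, 0.064]
ee_rot: [[1.0, 0.0, 0.003], [0.0, -1.0, -0.0], [0.003, 0.0, -1.0]]
wrist_force: [-0.3, 0.5, 1.3]
gripper_width: 0.448
gripper_force: 30.0
```

Request:
servo_tool --pt "0 0 0 0 33" --pt "0 0 0 0 33" --pt "0 0 0.3 0 33" --pt "0 0 0.8 0 33" --pt "0 0 1.5 0 33"

```text
time_s: 12.53
tcp_pos: [0.4688, -0.2115, 0.1072]
ee_rot: [[1.0, -0.0, -0.005], [-0.0, -1.0, 0.001], [-0.005, -0.001, -1.0]]
wrist_force: [0.9, 0.1, -0.4]
gripper_width: 0.452
gripper_force: 30.0
```

Request:
servo_tool --pt "0.4 0.4 0 0 33" --pt "1.0 1.1 0 0 33" --pt "1.6 1.8 0 0 33" --pt "2.3 2.5 0 0 33" --pt "3.0 3.3 0 0 33"

```text
time_s: 12.95
tcp_pos: [0.5607, -0.1122, 0.1084]
ee_rot: [[1.0, -0.001, -0.0], [-0.001, -1.0, 0.0], [-0.0, -0.0, -1.0]]
wrist_force: [1.0, -0.6, -0.3]
gripper_width: 0.449
gripper_force: 30.0
```

Request:
servo_tool --pt "0.7 0.8 0 0 33" --pt "1.3 1.5 0 0 33" --pt "1.7 1.9 0 0 33" --pt "1.89 2.1 0 0 33" --pt "1.89 2.1 0 0 33"

```text
time_s: 13.37
tcp_pos: [0.6178, -0.0487, 0.1077]
ee_rot: [[1.0, 0.002, -0.0], [0.002, -1.0, 0.0], [-0.0, -0.0, -1.0]]
wrist_force: [0.5, 0.3, -0.1]
gripper_width: 0.452
gripper_force: 30.0
```

Request:
servo_tool --pt "0 0 -0.5 0 33" --pt "0 0 -1.0 0 33" --pt "0 0 -1.6 0 33" --pt "0 0 -1.6 0 33" --pt "0 0 -1.6 0 33"

```text
time_s: 13.78
tcp_pos: [0.6156, -0.0509, 0.0593]
ee_rot: [[1.0, -0.001, -0.003], [-0.001, -1.0, -0.001], [-0.003, 0.001, -1.0]]
wrist_force: [0.5, 0.4, -0.2]
gripper_width: 0.447
gripper_force: 30.0
```

Run:
```python
from h import *
import cv2
c=r.capture("wrist");s=r.sense();print(s["tcp_pos"],s["time_s"])
cv2.imwrite("pics/w5.png",c["pixels"][:,:,::-1])
for p in ([.6177,-.05,.060],[.653,-.0155,.019],[.653,-.0845,.019]):print(proj(c,p).round(1))
```

```text
[ 0.6167841  -0.05066275  0.06042984] 13.8333
[276.1 279.1]
[209.  180.9]
[343.7 180.8]
```

View pics/w5.png

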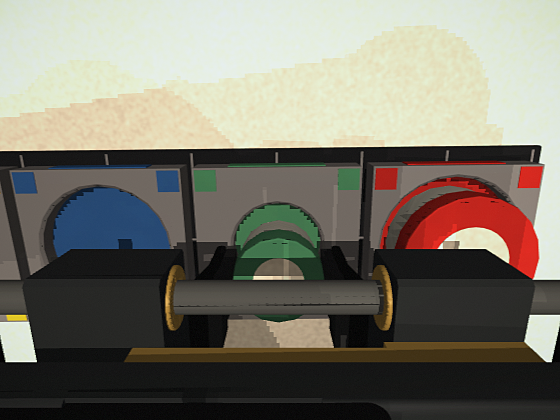

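The green tin is centred, at u≈279 against a well centre of 277. Lowering.

Request:
servo_tool --pt "0.03 0.03 -0.2 0 33" --pt "0.03 0.03 -0.4 0 33" --pt "0.03 0.03 -0.55 0 33" --pt "0.03 0.03 -0.62 0 33" --pt "0.03 0.03 -0.65 0 33"

```text
time_s: 14.25
tcp_pos: [0.6176, -0.0489, 0.041]
ee_rot: [[1.0, 0.001, -0.001], [0.001, -1.0, -0.001], [-0.001, 0.001, -1.0]]
wrist_force: [-4.0, 1.6, 10.3]
gripper_width: 0.451
gripper_force: 30.0
```

Request:
servo_tool --pt "0 0 0 0 33" --pt "0 0 0 0 56" --pt "0 0 0 0 56" --pt "0 0 0 0 56" --pt "0 0 0 0 56"

```text
time_s: 14.67
tcp_pos: [0.6182, -0.0488, 0.0402]
ee_rot: [[1.0, 0.0, 0.0], [0.0, -1.0, 0.0], [0.0, -0.0, -1.0]]
wrist_force: [1.2, 0.2, -0.0]
gripper_width: 0.623
gripper_force: 0.0
```

Request:
servo_tool --pt "0 0 0.3 0 56" --pt "0 0 1 0 56" --pt "0 0 2 0 56" --pt "0 0 3 0 56" --pt "0 0 3 0 56"

```text
time_s: 15.08
tcp_pos: [0.6224, -0.0488, 0.138]
ee_rot: [[1.0, 0.002, 0.014], [0.002, -1.0, -0.0], [0.014, 0.0, -1.0]]
wrist_force: [0.2, -0.8, 0.8]
gripper_width: 0.646
gripper_force: 0.0
```

Request:
servo_tool --pt "-0.6 -0.7 0 0 87" --pt "-1.4 -1.5 0 0 87" --pt "-2.2 -2.3 0 0 87" --pt "-3.0 -3.1 0 0 87" --pt "-3.6 -3.9 0 0 87"

```text
time_s: 15.5
tcp_pos: [0.5082, -0.1666, 0.1309]
ee_rot: [[1.0, 0.001, 0.0], [0.001, -1.0, 0.0], [0.0, -0.0, -1.0]]
wrist_force: [0.7, 0.4, 0.7]
gripper_width: 0.929
gripper_force: 0.0
```

Request:
servo_tool --pt "-0.6 -0.7 0 0 87" --pt "-1.1 -1.2 0 0 87" --pt "-1.31 -1.51 0 0 87" --pt "-1.31 -1.51 0 0 87" --pt "-1.31 -1.51 0 0 87"

```text
time_s: 15.92
tcp_pos: [0.4713, -0.2115, 0.1308]
ee_rot: [[1.0, -0.001, 0.001], [-0.001, -1.0, -0.0], [0.001, 0.0, -1.0]]
wrist_force: [-0.0, -0.2, 0.5]
gripper_width: 0.998
gripper_force: 0.0
```

Request:
servo_tool --pt "0 0 -0.8 0 87" --pt "0 0 -1.7 0 87" --pt "0 0 -2.5 0 87" --pt "0 0 -3.0 0 87" --pt "0 0 -3.31 0 87"

```text
time_s: 16.33
tcp_pos: [0.4709, -0.2102, 0.029]
ee_rot: [[1.0, 0.002, -0.003], [0.002, -1.0, 0.0], [-0.003, -0.0, -1.0]]
wrist_force: [-1.1, 0.2, 0.6]
gripper_width: 0.996
gripper_force: 0.0
```

Request:
servo_tool --pt "0 0 0 0 60" --pt "0 0 0 0 53" --pt "0 0 0 0 53" --pt "0 0 0 0 53" --pt "0 0 0 0 53"

```text
time_s: 16.75
tcp_pos: [0.4716, -0.2112, 0.0321]
ee_rot: [[1.0, 0.0, 0.002], [0.0, -1.0, -0.0], [0.002, 0.0, -1.0]]
wrist_force: [-0.4, 0.0, 0.1]
gripper_width: 0.707
gripper_force: 0.0
```

Request:
servo_tool --pt "0 0 0 0 53" --pt "0 0 0 0 53" --pt "0 0 0.3 0 53" --pt "0 0 1.0 0 53" --pt "0 0 2.0 0 53"

```text
time_s: 17.17
tcp_pos: [0.4684, -0.2108, 0.0898]
ee_rot: [[1.0, -0.001, -0.007], [-0.001, -1.0, 0.001], [-0.007, -0.001, -1.0]]
wrist_force: [0.8, -0.2, -0.1]
gripper_width: 0.677
gripper_force: 30.0
```

Request:
servo_tool --pt "0.3 0.5 0 0 53" --pt "0.7 1.2 0 0 53" --pt "1.2 2.1 0 0 53" --pt "1.7 3.0 0 0 53" --pt "2.2 3.9 0 0 53"

```text
time_s: 17.58
tcp_pos: [0.5368, -0.0932, 0.0915]
ee_rot: [[1.0, -0.001, -0.0], [-0.001, -1.0, 0.0], [-0.0, -0.0, -1.0]]
wrist_force: [-0.1, 0.7, -1.3]
gripper_width: 0.681
gripper_force: 30.0
```

Request:
servo_tool --pt "0.5 0.9 0 0 53" --pt "1.0 1.8 0 0 53" --pt "1.5 2.7 0 0 53" --pt "2.0 3.5 0 0 53" --pt "2.4 4.2 0 0 53"

```text
time_s: 18.0
tcp_pos: [0.6094, 0.0335, 0.0913]
ee_rot: [[1.0, 0.001, 0.0], [0.001, -1.0, 0.0], [0.0, -0.0, -1.0]]
wrist_force: [0.9, -0.6, 0.0]
gripper_width: 0.681
gripper_force: 30.0
```

Request:
servo_tool --pt "0.25 0.38 0 0 53" --pt "0.25 0.38 -0.2 0 53" --pt "0.25 0.38 -0.6 0 53" --pt "0.25 0.38 -1.1 0 53" --pt "0.25 0.38 -1.1 0 53"

```text
time_s: 18.42
tcp_pos: [0.613, 0.0417, 0.0548]
ee_rot: [[1.0, -0.002, -0.008], [-0.002, -1.0, -0.001], [-0.008, 0.001, -1.0]]
wrist_force: [-1.2, 0.1, -1.2]
gripper_width: 0.682
gripper_force: 30.0
```

Run:
```python
from h import *
import cv2
c=r.capture("wrist");s=r.sense();print(s["tcp_pos"],s["time_s"])
cv2.imwrite("pics/w6.png",c["pixels"][:,:,::-1])
```

```text
[0.61403584 0.04179151 0.05629054] 18.4667
```

View pics/w6.png

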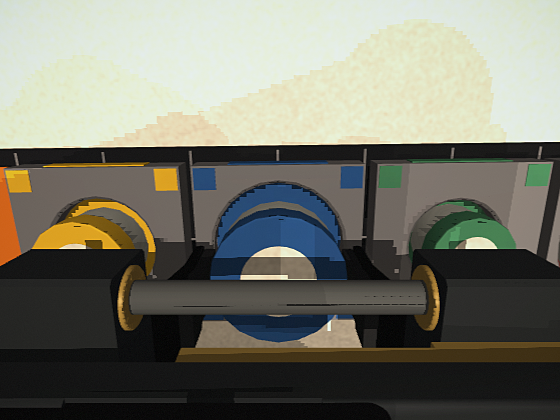

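The blue tin is centred at u≈278, matching its marks. Lowering.

Request:
servo_tool --pt "0.02 0 -0.15 0 53" --pt "0.02 0 -0.3 0 53" --pt "0.02 0 -0.45 0 53" --pt "0.02 0 -0.55 0 53" --pt "0.02 0 -0.59 0 53"

```text
time_s: 18.88
tcp_pos: [0.6168, 0.043, 0.0411]
ee_rot: [[1.0, 0.0, -0.0], [0.0, -1.0, -0.001], [-0.0, 0.001, -1.0]]
wrist_force: [-4.3, 1.1, 9.2]
gripper_width: 0.681
gripper_force: 30.0
```

Request:
servo_tool --pt "0 0 0 0 53" --pt "0 0 0 0 74" --pt "0 0 0 0 74" --pt "0 0 0 0 74" --pt "0 0 0 0 74"

```text
time_s: 19.3
tcp_pos: [0.617, 0.0433, 0.0403]
ee_rot: [[1.0, 0.0, 0.0], [0.0, -1.0, 0.0], [0.0, -0.0, -1.0]]
wrist_force: [0.2, -0.1, 0.1]
gripper_width: 0.831
gripper_force: 0.0
```

Request:
servo_tool --pt "0 0 0.3 0 74" --pt "0 0 1 0 74" --pt "0 0 2 0 74" --pt "0 0 3 0 74" --pt "0 0 4 0 74"

```text
time_s: 19.72
tcp_pos: [0.6168, 0.0432, 0.1622]
ee_rot: [[1.0, 0.0, 0.0], [0.0, -1.0, -0.0], [0.0, 0.0, -1.0]]
wrist_force: [0.1, 0.6, 0.1]
gripper_width: 0.849
gripper_force: 0.0
```

Request:
servo_tool --pt "-0.7 0.6 0.3 0 60" --pt "-1.6 1.4 0.6 0 60" --pt "-2.5 2.3 1 0 60" --pt "-3.4 3.1 1 0 60" --pt "-4.2 3.8 1 0 60"

```text
time_s: 20.13
tcp_pos: [0.4898, 0.1585, 0.192]
ee_rot: [[1.0, 0.0, 0.003], [0.0, -1.0, 0.002], [0.003, -0.002, -1.0]]
wrist_force: [0.1, -0.0, -0.6]
gripper_width: 0.7
gripper_force: 0.0
```

Request:
servo_tool --pt "-0.8 0.7 0 0 60" --pt "-1.4 1.3 0 0 60" --pt "-1.83 1.67 0 0 60" --pt "-1.83 1.67 0 0 60" --pt "-1.83 1.67 0 0 60"

```text
time_s: 20.55
tcp_pos: [0.4357, 0.2079, 0.1912]
ee_rot: [[1.0, 0.002, 0.001], [0.002, -1.0, 0.001], [0.001, -0.001, -1.0]]
wrist_force: [0.5, -0.2, 0.1]
gripper_width: 0.691
gripper_force: 0.0
```

Run:
```python
from h import *
import cv2
c=r.capture("wrist");s=r.sense();print(s["tcp_pos"],s["time_s"])
cv2.imwrite("pics/w7.png",c["pixels"][:,:,::-1])
for p in ([.4365,.207,.106],[.4465,.207,.106],[.4365,.217,.106],[.4365,.207,.018],[.6145,.227,.054]):print(proj(c,p).round(1))
```

```text
[0.43621229 0.20751823 0.19100577] 20.6
[279.8 224.2]
[279.9 209.5]
[264.6 224.2]
[279.5 195.5]
[250.6 -53.8]
```

View pics/w7.png

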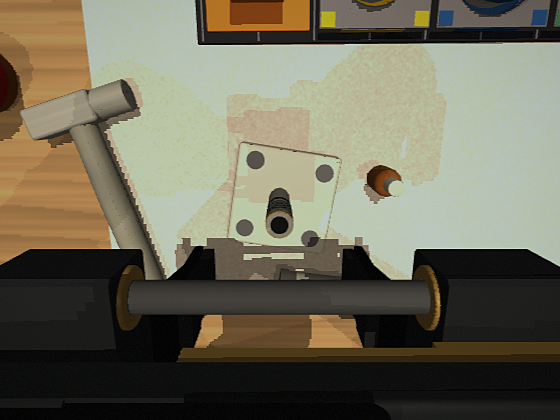

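The punch top is at (280,224), exactly as predicted. Descending and gripping.

Request:
servo_tool --pt "0 0 -0.8 0 60" --pt "0 0 -1.7 0 60" --pt "0 0 -2.5 0 60" --pt "0 0 -3.1 0 60" --pt "0 0 -3.46 0 60"

```text
time_s: 21.02
tcp_pos: [0.4359, 0.2057, 0.0844]
ee_rot: [[1.0, -0.002, -0.003], [-0.002, -1.0, -0.002], [-0.003, 0.002, -1.0]]
wrist_force: [0.1, -0.7, -0.5]
gripper_width: 0.693
gripper_force: 0.0
```

Request:
servo_tool --pt "0 0 0 0 50" --pt "0 0 0 0 42" --pt "0 0 0 0 34" --pt "0 0 0 0 28" --pt "0 0 0 0 23"

```text
time_s: 21.43
tcp_pos: [0.4366, 0.2076, 0.0875]
ee_rot: [[1.0, -0.0, 0.002], [-0.0, -1.0, 0.001], [0.002, -0.001, -1.0]]
wrist_force: [0.0, -0.8, 0.1]
gripper_width: 0.398
gripper_force: 0.0
```

Request:
servo_tool --pt "0 0 0 0 20" --pt "0 0 0 0 16" --pt "0 0 0 0 12" --pt "0 0 0 0 12" --pt "0 0 0 0 12"

```text
time_s: 21.85
tcp_pos: [0.4361, 0.2075, 0.0869]
ee_rot: [[1.0, 0.001, 0.0], [0.001, -1.0, 0.0], [0.0, -0.0, -1.0]]
wrist_force: [-0.3, -0.1, 3.3]
gripper_width: 0.189
gripper_force: 30.0
```

Request:
servo_tool --pt "0 0 0 0 12" --pt "0 0 0.2 0 12" --pt "0 0 0.6 0 12" --pt "0 0 1.2 0 12" --pt "0 0 1.9 0 12"

```text
time_s: 22.27
tcp_pos: [0.4348, 0.2065, 0.143]
ee_rot: [[1.0, -0.0, -0.003], [-0.0, -1.0, -0.002], [-0.003, 0.002, -1.0]]
wrist_force: [0.2, -0.6, -1.4]
gripper_width: 0.187
gripper_force: 30.0
```

Request:
servo_tool --pt "0.5 0.05 0 0 12" --pt "1.2 0.13 0 0 12" --pt "2.0 0.2 0 0 12" --pt "2.8 0.3 0 0 12" --pt "3.6 0.4 0 0 12"

```text
time_s: 22.68
tcp_pos: [0.5445, 0.2191, 0.1432]
ee_rot: [[1.0, -0.0, -0.001], [-0.0, -1.0, -0.0], [-0.001, 0.0, -1.0]]
wrist_force: [-0.3, -0.8, -1.5]
gripper_width: 0.194
gripper_force: 30.0
```

Request:
servo_tool --pt "0.8 0.08 0 0 12" --pt "1.5 0.16 0 0 12" --pt "2.0 0.22 0 0 12" --pt "2.34 0.25 0 0 12" --pt "2.34 0.25 0 0 12"

```text
time_s: 23.1
tcp_pos: [0.6154, 0.2267, 0.1423]
ee_rot: [[1.0, -0.001, -0.001], [-0.001, -1.0, -0.001], [-0.001, 0.001, -1.0]]
wrist_force: [1.0, 0.7, -1.6]
gripper_width: 0.189
gripper_force: 30.0
```

Request:
servo_tool --pt "0 0 -0.2 0 12" --pt "0 0 -0.4 0 12" --pt "0 0 -0.5 0 12" --pt "0 0 -0.5 0 12" --pt "0 0 -0.5 0 12"

```text
time_s: 23.52
tcp_pos: [0.6135, 0.2267, 0.1283]
ee_rot: [[1.0, 0.001, -0.001], [0.001, -1.0, -0.001], [-0.001, 0.001, -1.0]]
wrist_force: [-0.2, -0.4, -1.0]
gripper_width: 0.191
gripper_force: 30.0
```

Run:
```python
from h import *
import cv2
c=r.capture("wrist");s=r.capture("scene");q=r.sense();print(q["tcp_pos"],q["time_s"],q["moment"])
e=cv2.resize(s["pixels"][270:390,250:390],None,fx=3.5,fy=3.5,interpolation=cv2.INTER_CUBIC)
w=cv2.resize(c["pixels"][100:320,130:430],(573,420))
im=np.vstack([np.pad(x,((0,0),(0,600-x.shape[1]),(0,0))) for x in (cv2.resize(e,None,fx=.7,fy=.7),w[:300])])
cv2.imwrite("pics/w8.png",im[:,:,::-1])
for p in ([.6145,.2266,.054],[.6145,.2266,.06]):print(proj(c,p).round(1),proj(s,p).round(1))
```

```text
[0.61404188 0.22699657 0.12891577] 23.6167 [-0.02528012 -0.02053291 -0.04474215]
[278.5 228.6] [331.5 310.4]
[278.5 231.6] [331.8 308. ]
```

View pics/w8.png

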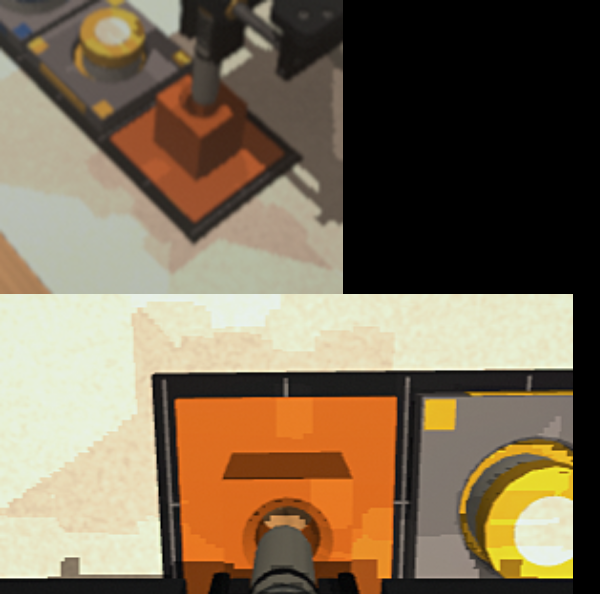

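The wrist crop shows the bore at u≈288 and the punch at u≈285 in crop pixels, so it is about 1 mm off in y. I'll nudge it and enter gently, watching the force.

Request:
servo_tool --pt "0 -0.05 0 0 12" --pt "0 -0.05 -0.1 0 12" --pt "0 -0.05 -0.2 0 12" --pt "0 -0.05 -0.3 0 12" --pt "0 -0.05 -0.35 0 12"

```text
time_s: 24.03
tcp_pos: [0.6138, 0.2252, 0.1173]
ee_rot: [[1.0, 0.0, -0.001], [0.0, -1.0, -0.0], [-0.001, 0.0, -1.0]]
wrist_force: [-0.1, -0.2, -2.9]
gripper_width: 0.187
gripper_force: 30.0
```

Request:
servo_tool --pt "0 0 -0.05 0 12" --pt "0 0 -0.1 0 12" --pt "0 0 -0.15 0 12" --pt "0 0 -0.2 0 12" --pt "0 0 -0.2 0 12"

```text
time_s: 24.45
tcp_pos: [0.614, 0.2253, 0.1116]
ee_rot: [[1.0, 0.0, -0.001], [0.0, -1.0, -0.0], [-0.001, 0.0, -1.0]]
wrist_force: [1.3, 0.7, -1.6]
gripper_width: 0.19
gripper_force: 30.0
```

Run:
```python
from h import *
import cv2
s=r.capture("scene");c=r.capture("wrist");q=r.sense();print(q["tcp_pos"],q["time_s"],q["wrist_force"],q["moment"])
e=cv2.resize(s["pixels"][275:355,285:385],None,fx=5,fy=5,interpolation=cv2.INTER_CUBIC)
w=cv2.resize(c["pixels"][190:290,200:360],(480,300))[:190]
im=np.vstack([e,np.pad(w,((0,0),(0,20),(0,0)))])
cv2.imwrite("pics/w9.png",np.clip((im/255.)**.6*270,0,255).astype(np.uint8)[:,:,::-1])
```

```text
[0.61419518 0.22534589 0.11202651] 24.55 [ 0.21069232  0.44331056 -2.20547769] [-0.00376893  0.0088995  -0.02013341]
```

View pics/w9.png

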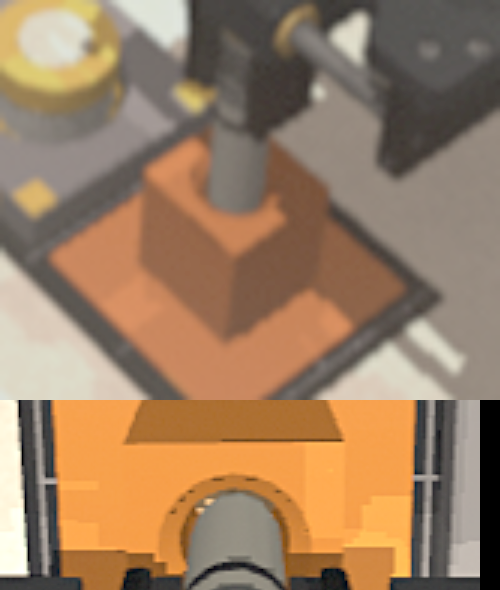

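The punch is inside the bevel in both views (wrist crop: bevel centre u≈234, punch 237) with no side force. Lowering to the floor slowly.

Request:
servo_tool --pt "0 0.02 -0.15 0 12" --pt "0 0.02 -0.3 0 12" --pt "0 0.02 -0.45 0 12" --pt "0 0.02 -0.6 0 12" --pt "0 0.02 -0.7 0 12"

```text
time_s: 24.97
tcp_pos: [0.6138, 0.2257, 0.09]
ee_rot: [[1.0, 0.0, -0.001], [0.0, -1.0, -0.001], [-0.001, 0.001, -1.0]]
wrist_force: [0.2, -0.4, -2.7]
gripper_width: 0.191
gripper_force: 30.0
```

Request:
servo_tool --pt "0 0 -0.1 0 12" --pt "0 0 -0.2 0 12" --pt "0 0 -0.3 0 12" --pt "0 0 -0.38 0 12" --pt "0 0 -0.42 0 12"

```text
time_s: 25.38
tcp_pos: [0.614, 0.2258, 0.078]
ee_rot: [[1.0, 0.0, -0.0], [0.0, -1.0, -0.0], [-0.0, 0.0, -1.0]]
wrist_force: [-0.5, -0.8, -1.8]
gripper_width: 0.188
gripper_force: 30.0
```

Request:
servo_tool --pt "0 0 -0.02 0 12" --pt "0 0 -0.04 0 12" --pt "0 0 -0.06 0 12" --pt "0 0 -0.06 0 12" --pt "0 0 -0.06 0 12"

```text
time_s: 25.8
tcp_pos: [0.6145, 0.2259, 0.078]
ee_rot: [[1.0, 0.001, 0.001], [0.001, -1.0, 0.0], [0.001, -0.0, -1.0]]
wrist_force: [-1.8, -0.5, 5.4]
gripper_width: 0.19
gripper_force: 30.0
```

It contacts the floor at +7 N at the expected height. Releasing and retracting.

Request:
servo_tool --pt "0 0 0 0 20" --pt "0 0 0 0 30" --pt "0 0 0 0 40" --pt "0 0 0 0 50" --pt "0 0 0 0 50"

```text
time_s: 26.22
tcp_pos: [0.6142, 0.226, 0.0763]
ee_rot: [[1.0, 0.0, -0.0], [0.0, -1.0, -0.0], [-0.0, 0.0, -1.0]]
wrist_force: [0.0, -0.6, -0.1]
gripper_width: 0.449
gripper_force: 0.0
```

Request:
servo_tool --pt "0 0 0.3 0 50" --pt "0 0 1 0 50" --pt "0 0 2 0 50" --pt "0 0 3 0 50" --pt "0 0 4 0 50"

```text
time_s: 26.63
tcp_pos: [0.6141, 0.2258, 0.1985]
ee_rot: [[1.0, 0.0, 0.0], [0.0, -1.0, -0.0], [0.0, 0.0, -1.0]]
wrist_force: [0.7, 0.2, -0.3]
gripper_width: 0.575
gripper_force: 0.0
```

Request:
servo_tool --pt "-1.2 0 0 0 50" --pt "-2.4 0 0 0 50" --pt "-3.6 0 0 0 50" --pt "-4.8 0 0 0 50" --pt "-5.6 0 0 0 50"

```text
time_s: 27.05
tcp_pos: [0.4434, 0.2252, 0.1973]
ee_rot: [[1.0, 0.001, -0.0], [0.001, -1.0, 0.0], [-0.0, -0.0, -1.0]]
wrist_force: [0.2, 0.9, 0.1]
gripper_width: 0.571
gripper_force: 0.0
```

Request:
servo_tool --pt "-0.6 0 0 0 50" --pt "-0.8 0 0 0 50" --pt "-0.8 0 0 0 50" --pt "-0.8 0 0 0 50" --pt "-0.8 0 0 0 50"

```text
time_s: 27.47
tcp_pos: [0.4232, 0.2263, 0.1969]
ee_rot: [[1.0, -0.0, 0.001], [-0.0, -1.0, 0.0], [0.001, -0.0, -1.0]]
wrist_force: [-1.7, -0.7, -0.4]
gripper_width: 0.572
gripper_force: 0.0
```

Run:
```python
from h import *
import cv2
t=r.capture("top");s=r.capture("scene")
a=cv2.resize(t["pixels"][155:225,140:380],None,fx=3.3,fy=3.3,interpolation=cv2.INTER_CUBIC)
b=cv2.resize(s["pixels"][190:365,170:380],None,fx=2,fy=2,interpolation=cv2.INTER_CUBIC)
im=np.vstack([a,np.pad(b,((0,0),(0,a.shape[1]-b.shape[1]),(0,0)))])
cv2.imwrite("pics/f.png",np.clip((im/255.)**.6*290,0,255).astype(np.uint8)[:,:,::-1])
for n,p in dict(yel=[.615,.1347,.041],blu=[.6165,.0425,.041],grn=[.6175,-.0494,.041],red=[.6178,-.1412,.041],pun=[.6142,.2263,.097],ring=[.6142,.2263,.054]).items():print(n,((proj(t,p)-[140,155])*3.3).round(),((proj(s,p)-[170,190])*2+[0,231]).round())
```

```text
yel [244. 103.] [249. 415.]
blu [390. 100.] [184. 357.]
grn [536.  98.] [127. 306.]
red [681.  97.] [ 78. 261.]
pun [80. 88.] [327. 435.]
ring [ 94. 101.] [323. 471.]
```

View pics/f.png

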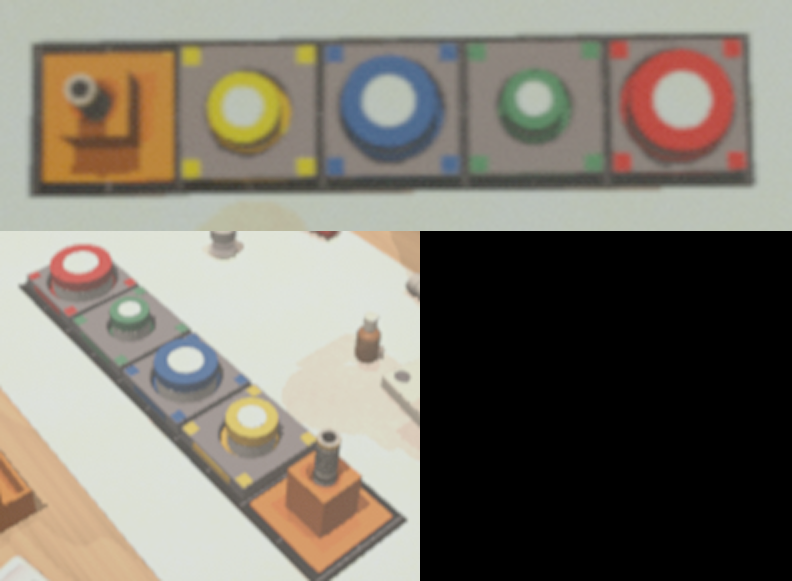

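The final picture shows all four lids within about 1–2 mm of their well centres, for example yellow at (243,106) against an expected (244,103). The punch stands home with its ring at the mouth. Handing in.

```bash
python3 -c "
from station import r
print(r.finish_job())"
```

```text
the job is handed in; nothing more can be done
None
```

I placed all four tins in the wells of their own colours, lowered the punch to the floor of its bore, and handed the job in after about 27 s on the robot's clock; the final pictures look right, but no verdict came back.

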